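# Blow the pasta stamp dry: balance it on the dome and hold the paddle at its third click

### The arm

A 7-joint arm with a two-finger parallel gripper is mounted at the origin on the work surface. World frame = base frame: x ahead of the robot, y to its left, z up, the work surface at z = 0. Lengths are in m, angles in rad, forces in N, time in s.
With the tool pointing down it reaches from about 0.425 to 0.925 m from the base axis. Payload 6.8 kg.
Tool frame: the origin (TCP) lies on the front face of the gripper's body, between the roots of the fingers; the fingertips stand 73 mm ahead of it and the grasp point (between the pads) lies 54 mm ahead of it (env.nose_length is the distance from the TCP to the fingertips, in m); z points along the fingers, y is the line along which they close (so a half turn about z gives the same grasp; the last joint's range is limited). The gripper opens to 85 mm and grips with 20 to 120 N. Pads are 22 mm wide; open, the fingers measure 114 mm over their backs; the gripper's body (76 mm by 85 mm) begins 54 mm behind the grasp point. The pads swing forward as they close: fully open they stand 13 mm farther back than shut.
Start: joints at [-1.379, 0.477, 0.022, 1.555, -0.011, 1.109, -0.083], TCP at [0.199, 0.645, 0.304] pointing down, gripper open.
Joint ranges: [-2.96, 2.96], [-0.34, 2.1], [-1.41, 1.46], [0.24, 2.44], [-1.37, 4.51], [0.17, 1.92], [-2.96, 2.96]. Speed limits (rad/s): [2.39, 2.39, 3.14, 3.14, 3.14, 3.14, 3.14].

### API

Orientations are given as a unit quaternion [w, x, y, z].
In Python, from cell import env, kin, camera, calibration, job gives the robot as it stands. The module is installed in compiled form; this text tells all that it offers. Calls block until the motion is done:
- env.reach(position, orientation): joint-space move of the TCP to a pose.
- env.movel(position, velocity=0.15, rot=None, stop_force=None): straight line of the TCP; rot=None keeps the orientation; velocity is the mean speed in m/s. With stop_force (N) it stops when the force on the tool has changed by that much, and returns True; else False.
- env.goto_joints(angles): joint-space move.
- env.grip(opening, f_grip=None): finger opening in m; f_grip is the grip in N (None keeps the last); returns when the fingers have stopped.
- env.dwell(seconds).
- kin.inverse_kinematics(position, orientation): joint angles nearest the present ones, or None.
- env.get_state(): the state.
- camera(name): name is "side" or "top"; returns (picture, depth): 400x640x3 uint8, blue, green, red; 400x640 float32, m along the optical axis (not along the pixel's ray), 0 where there is no reading.
- calibration(name): a dict with "fx", "fy", "cx", "cy" (pixels), "rvec" (rotation vector, rad) and "tvec" (3), from world to camera coordinates, as OpenCV has them. Camera axes: x right, y down, z forward; pixel columns grow to the right and rows downward; lengths in m; the calibration is good to about 2 mm. A picture is of the moment at which its call begins. calibration takes no time and is no camera call.
A pose or a line that the arm cannot do raises env.PlanningError and nothing moves.
- job.job_done(): hands the job in; it is judged then, once.
The state is a dict: "time": time; "qpos": joint angles; "joint_velocities": joint speeds; "joint_torque": joint torques, N m; "tcp_pos": TCP position; "orientation": TCP orientation; "force": force on the tool from outside, world axes, zero at the start; "torque": the same for the moment, N m; "opening": finger opening in m; "gripper_force": force on a finger pad.
Only numpy, scipy, OpenCV 4.12 (cv2) and the standard library are available. Lean on these libraries where they do the work, as an engineer would, in place of code of your own. Each camera call takes 0.05 s, during which the arm holds its last target. There are 200 camera calls.

### The job

Dry the washed pasta stamp: take it from the turntable and stand it upright and centred on top of the blower's dome, so that it balances there by itself. Then, with the fingertips, press the blower's spring-return paddle down past its first two clicks to the third, full-speed one and finish holding it down there, because it springs back as soon as it is let go. Leave everything else where it is.

Things in the scene. Friction and masses are not known exactly. Their poses are not given: they have to be found in the camera images.
- stamp: Round stainless pasta stamp, handle up, on the turntable. Origin: centre of its underside, z up. Ring cutter 60 mm across (wall 4 mm, open below, hollow 15 mm deep) under a disc topped at z = 19 mm; round wooden handle, 26 mm in diameter, from z = 23 to 70 mm (grip there). About 0.18 kg. Balanced on the dome, the ring sits over the curve and the origin is 6 mm below the dome's top.
- turntable: Bamboo turntable that carries the stamp, ramekin and tumbler: round, 260 mm across, its top 30 mm above its origin (centre of its underside, on the chestnut board, whose top is 20 mm above the work surface). It is locked and does not turn.
- dryer: White blower, fixed: base 140 mm (x) by 260 mm (y) by 25 mm high. Origin: centre of the base's underside, z up, x points away from the paddle's free end. The dome is at y = +70 mm, the paddle at y = -80 mm (own frame), its hinge at x = +30 mm, its free end near x = -66 mm.
- dome_top (a point): Highest point of the blower's bare aluminium dome, a ball-shaped cap of 58 mm radius (spherical, rigid), 85 mm above the blower's underside.
- paddle_hinge (a point): Middle of the paddle's hinge, 65 mm above the blower's underside; the hinge axis is the blower's y axis.
- pad_top (a point): Centre of the upper face of the paddle's press pad (press here): a round pale beech disc, 40 mm across, 12 mm thick, on the free end of a steel arm, its middle 100 mm from the hinge, this point 8 mm above the arm's line. At rest the arm slopes up 0.30 rad from hinge to pad; pressed, the pad follows an arc about the hinge, some 47 mm lower at the third click.
- paddle (a joint): Paddle angle, rad: 0 at rest (up), growing as pressed down. Clicks (light detents) at 0.16, 0.32 and 0.48 (third, full speed); end stop at 0.52. The spring pushes the pad up throughout, from about 4.5 N at the start to 9 N at the third click; each click makes it 1.5 N harder before the click and 1.5 N easier as it drops in. Let go, it returns to 0.
- ramekin: Blue glazed ramekin on the turntable, 84 mm across, 48 mm high; origin at the centre of its underside. Leave alone.
- tumbler: Clear glass tumbler on the turntable, 68 mm across, 88 mm high; origin at the centre of its underside. Leave alone.
- rolling_pin: Thin beech rolling pin, 360 mm long, 26 mm thick, lying along its own y on the far part of the board; origin under its middle. Leave alone.
- brush: Orange silicone brush, about 185 mm long, up to 12 mm high, lying along its own x between turntable and blower; origin at its underside. Leave alone.
- jar: Glass jar with a steel cap, 72 mm across, 110 mm high; origin at the centre of its underside. Leave alone.
- bowl: White bowl, 100 mm across, 40 mm high; origin at the centre of its underside. Leave alone.
Things that resemble listed ones, but are neither listed nor needed, are in the scene too. Leave any purple, turquoise or yellow look-alike of the stamp alone.

How it is judged:
On the way, in this order (a step that is already met when the one before it is completed fails the run):
1. the stamp stands balanced on top of the dome, let go, with the paddle still up (horizontal distance between stamp and dome_top below 0.014 m and angle between stamp's own z axis and vertical below 0.25 rad and z of stamp in the frame of dome_top between -0.016 and 0.004 m and contact force between stamp and dryer above 0.4 N and contact force between stamp and the arm below 0.05 N and contact force between stamp and the fingers below 0.05 N and linear speed of stamp below 0.03 m/s and value of joint paddle below 0.08 rad), for 0.4 s.
2. the paddle is pressed past two clicks to the third by the fingers while the stamp stays balanced (horizontal distance between stamp and dome_top below 0.014 m and angle between stamp's own z axis and vertical below 0.25 rad and z of stamp in the frame of dome_top between -0.016 and 0.004 m and contact force between stamp and dryer above 0.4 N and contact force between stamp and the arm below 0.05 N and contact force between stamp and the fingers below 0.05 N and linear speed of stamp below 0.03 m/s and value of joint paddle above 0.435 rad and contact force between the fingers and paddle above 1.5 N), for 0.5 s.
At the end, for the whole second after the job is handed in: Finishes holding: fingers press the pad (over 1.5 N) at the third click (joint above 0.435 rad); the stamp, touched only by the dome, stands still on its top, underside centre within 14 mm of the dome axis, tilted under 0.25 rad (all of step 2 and velocity of joint paddle below 0.1 rad/s); the arm keeps its last pose, push and grip.
It fails at once if a bystander is moved by more than 40 mm (distance of any of ramekin, tumbler, rolling_pin, brush, jar, bowl from where it was at the start of the episode above 0.04 m).
It fails at once if the ramekin or the tumbler is tipped (angle between any of ramekin, tumbler's own z axis and vertical above 0.5 rad).
It fails at once if the paddle is pressed before the stamp is on the dome (value of joint paddle above 0.12 rad and horizontal distance between stamp and dome_top above 0.03 m).
It also fails if it takes over 59 s, if anything falls off the work surface, if the arm or the gripper's body presses on something with over 40 N, if the wrist force passes 120 N, or if a joint passes its speed limit or range.

## Working session

There is one attempt and no reset: what is moved stays moved. The work goes in short steps, each a Python script; the robot and the scene stay as the last script left them, time stands still between calls to the robot, and variables do not carry over. Pictures are saved under pics/ and viewed, at most 10 in all, crops included, and the job is handed in when it is done.

```bash
mkdir -p pics; cat > h.py <<'E'
import numpy as np, cv2
from cell import env, kin, camera, calibration, job
def cal(n):
    c=calibration(n); R=cv2.Rodrigues(np.array(c["rvec"],float))[0]; return c,R,np.array(c["tvec"],float).ravel()
def cloud(n,d):
    c,R,t=cal(n); v,u=np.mgrid[:400,:640]
    P=np.dstack([(u-c["cx"])/c["fx"]*d,(v-c["cy"])/c["fy"]*d,d])
    W=(P-t)@R; W[d==0]=np.nan; return W
def ray(n,u,v,z):
    c,R,t=cal(n); o=-R.T@t; r=R.T@np.array([(u-c["cx"])/c["fx"],(v-c["cy"])/c["fy"],1]); return o+r*(z-o[2])/r[2]
E
python3 - <<'E'
from h import *
for n in("side","top"):
    i,d=camera(n); cv2.imwrite(f"pics/{n}0.png",i); np.savez(f"{n}0.npz",i=i,d=d)
    c,R,t=cal(n); print(n,c["fx"],-R.T@t,R[2],(d==0).mean())
s=env.get_state();print(s["time"],s["tcp_pos"],s["orientation"],s["opening"],env.nose_length)
E
```

```text
side 458.5537619199075 [-0.15912176 -0.73593017  1.13202539] [ 0.45798896  0.54105775 -0.70533866] 0.0041015625
top 504.06457218873163 [0.24540809 0.08939903 1.60775683] [ 0.17863851 -0.01096329 -0.98385369] 0.00409765625
0.1 [0.19923262 0.64451269 0.30304408] [-6.64554785e-05  1.49341531e-01  9.88785359e-01 -7.84659405e-04] 0.0856634201869473 0.0726
```

View pics/top0.png

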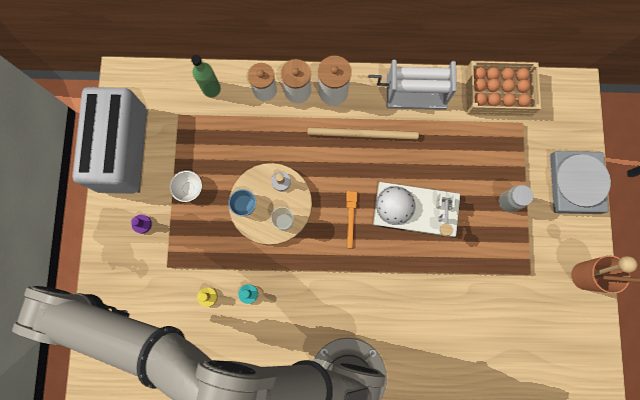

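View pics/side0.png

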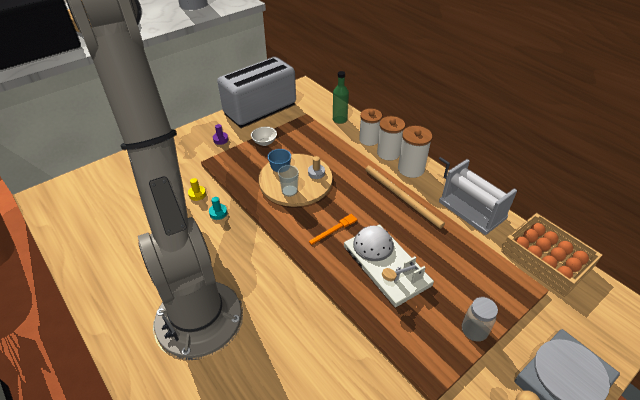

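Top view: the stamp with a wooden handle and steel ring is at about (281,181) on the turntable. The dome is at (396,205), the beech pad at (446,230), the ramekin at (242,203) and the tumbler at (283,218). Things that could be taken for the stamp: purple (141,224), yellow (207,297) and turquoise (248,294), all off the turntable. I choose (281,181) and check it in a crop.

```bash
python3 - <<'E'
from h import *
T=np.load("top0.npz");S=np.load("side0.npz")
a=cv2.resize(T["i"][150:250,220:320],(400,400),interpolation=2); b=cv2.resize(T["i"][165:265,370:470],(400,400),interpolation=2)
cv2.imwrite("pics/crop.png",np.hstack([a,b]))
for n,D,rois in(("top",T,dict(stamp=(270,165,294,195),dome=(374,182,418,226),pad=(436,220,456,240))),("side",S,dict(stamp=(305,153,328,182),dome=(350,222,396,264),pad=(380,266,400,284)))):
    W=cloud(n,D["d"]); hsv=cv2.cvtColor(D["i"],cv2.COLOR_BGR2HSV)
    for k,(u0,v0,u1,v1) in rois.items():
        p=W[v0:v1,u0:u1].reshape(-1,3); h=hsv[v0:v1,u0:u1].reshape(-1,3); ok=~np.isnan(p[:,0])
        if k=="stamp":
            m=ok&(p[:,2]>.085); q=p[m]; print(n,k,"handle",len(q),q.mean(0),q.min(0),q.max(0))
            m=ok&(p[:,2]>.062)&(p[:,2]<.076); q=p[m]; print("  disc",len(q),q.mean(0),q.min(0),q.max(0))
            # upright handle top
            m=ok&(p[:,2]>.113); q=p[m]; print("  top",len(q),q.mean(0) if len(q) else 0)
        if k=="dome":
            m=ok&(p[:,2]>.065); q=p[m]
            for _ in range(3):
                A=np.c_[2*q,np.ones(len(q))]; s=np.linalg.lstsq(A,(q**2).sum(1),rcond=None)[0]; r=np.sqrt(s[3]+s[:3]@s[:3]); e=abs(np.linalg.norm(q-s[:3],axis=1)-r); q=q[e<.004]
            print(n,k,len(q),s[:3],r,q[:,2].max())
        if k=="pad":
            m=ok&(p[:,2]>.08)&(h[:,1]>60)&(h[:,0]<25); q=p[m]; print(n,k,len(q),q.mean(0),q.min(0),q.max(0))
    # base white top
    m=(hsv[...,1]<40)&(hsv[...,2]>150)&(abs(W[...,2]-.045)<.006)
    nl,L,st,ce=cv2.connectedComponentsWithStats(m.astype(np.uint8)); j=1+st[1:,4].argmax()
    q=W[L==j][:,:2]; r=cv2.minAreaRect(q.astype(np.float32)*1000); print(n,"base",st[j],r,W[L==j][:,2].mean())
E
```

```text
top stamp handle 74 [0.58852404 0.21750402 0.11433856] [0.5780534  0.20566153 0.08609459] [0.60347744 0.22959724 0.1256715 ]
  disc 200 [0.58741761 0.2166932  0.06927546] [0.56138251 0.18798255 0.06220854] [0.62680414 0.24608906 0.07596988]
  top 53 [0.59066899 0.21864736 0.11968093]
top dome 841 [ 0.52495866 -0.14300645  0.05054056] 0.05567276468927791 0.10979894016977292
top pad 135 [ 0.44098209 -0.2819662   0.12260365] [ 0.42165667 -0.30205117  0.11249714] [ 0.46168767 -0.26391553  0.13468708]
top base [ 374  182   86   55 1749] ((516.2642822265625, -211.92922973632812), (259.05975341796875, 139.852294921875), 82.6124496459961) 0.04524806397710947
side stamp handle 80 [0.59104007 0.21417347 0.10898558] [0.58066903 0.20218093 0.08568633] [0.60516581 0.2287689  0.12609263]
  disc 133 [0.5891201  0.21232646 0.0695023 ] [0.56511314 0.18703214 0.06212377] [0.62230768 0.25195251 0.07584506]
  top 40 [0.59304987 0.21593266 0.11981164]
side dome 760 [ 0.52825587 -0.14233622  0.05003335] 0.05572698214007087 0.10866506344430837
side pad 151 [ 0.44269528 -0.28487369  0.12237581] [ 0.4235917  -0.30245414  0.11022884] [ 0.4677877  -0.263389    0.13032788]
side base [ 345  237   89   67 1612] ((518.3685302734375, -212.70791625976562), (256.13079833984375, 139.66351318359375), 82.21206665039062) 0.04520949493403597
```

View pics/crop.png

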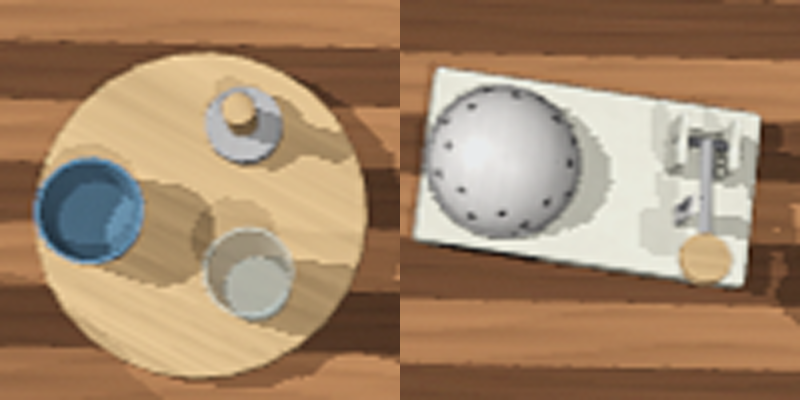

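The crop shows the stamp (wooden handle, steel ring) on the turntable, and the blower with its dome and beech pad. The measured heights match what was given: handle top 0.120, dome top about 0.106, pad 0.1225. Base, dome and pad positions also agree for a yaw of about −0.13 rad. Next is the grasp.

```bash
python3 - <<'E'
from h import *
Q=[0,0,1,0]
for p in([.5915,.217,.30],[.527,-.143,.30],[.527,-.143,.203],[.44,-.283,.25],[.437,-.283,.145]):
    q=kin.inverse_kinematics(p,Q); print(None if q is None else np.round(q,2))
env.grip(.06)
env.reach([.5915,.217,.28],Q); env.movel([.5915,.217,.154],.12)
env.grip(0,40); s=env.get_state(); print(s["opening"],s["gripper_force"],s["tcp_pos"],s["time"])
if s["opening"]>.02:
    env.movel([.5915,.217,.30],.15); env.reach([.5266,-.1427,.28],Q); env.movel([.5266,-.1427,.235],.1)
    s=env.get_state(); print(s["opening"],s["tcp_pos"],s["qpos"],s["force"],s["time"])
for n in("side","top"):
    i,d=camera(n); cv2.imwrite(f"pics/{n}1.png",i); np.savez(f"{n}1.npz",i=i,d=d)
T=np.load("top1.npz");S=np.load("side1.npz")
cv2.imwrite("pics/hov.png",np.hstack([cv2.resize(S["i"][170:290,310:430],(400,400)),cv2.resize(T["i"][145:265,340:460],(400,400))]))
E
```

```text
[-0.62  0.41  0.22  1.69 -0.1   1.06  1.21]
[-0.5   0.34  0.81  1.91 -0.29  1.01  2.02]
[-0.32  0.45  0.6   1.99 -0.35  0.81  2.05]
[-0.29  0.42  0.95  2.01 -0.44  0.92  2.47]
[-0.14  0.57  0.78  2.09 -0.62  0.72  2.61]
0.02508948507060766 39.15264844894409 [0.59189759 0.21759721 0.15483726] 4.1583
0.025147029204091745 [ 0.52695594 -0.14247356  0.23515925] [-0.1318117   0.35697652  0.34944504  1.95251205 -0.15867056  0.85814068
  1.87272218] [-0.9361812   0.12159783 -1.95744814] 7.25
```

View pics/hov.png

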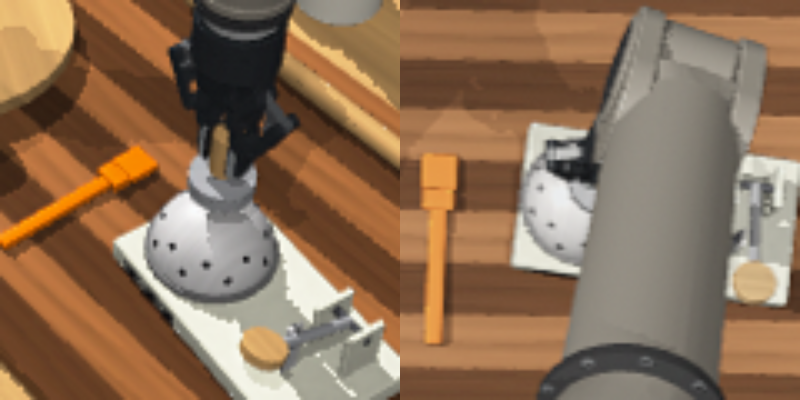

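Side view: the stamp hangs upright, just above the dome and nearly centred. I'll measure its ring in the side view against the dome from the same camera.

```bash
python3 - <<'E'
from h import *
from scipy.optimize import least_squares
S=np.load("side1.npz"); W=cloud("side",S["d"])[205:240,355:395].reshape(-1,3)
W=W[~np.isnan(W[:,0])]; W=W[np.hypot(W[:,0]-.527,W[:,1]+.142)<.05]
print(np.histogram(W[:,2],np.arange(.08,.18,.005)))
q=W[(W[:,2]>.133)&(W[:,2]<.147)]
f=least_squares(lambda c:np.hypot(q[:,0]-c[0],q[:,1]-c[1])-.030,[.527,-.142],loss="soft_l1",f_scale=.002)
print(len(q),f.x,np.abs(f.fun).mean(),q.min(0),q.max(0))
t=W[(W[:,2]>.147)&(W[:,2]<.153)]; print(len(t),t.mean(0),t.min(0),t.max(0))
E
```

```text
(array([18, 37, 38, 81, 66, 10,  0,  0,  0,  0, 21, 22, 28, 86, 69,  5,  8,
       14, 16]), array([0.08 , 0.085, 0.09 , 0.095, 0.1  , 0.105, 0.11 , 0.115, 0.12 ,
       0.125, 0.13 , 0.135, 0.14 , 0.145, 0.15 , 0.155, 0.16 , 0.165,
       0.17 , 0.175]))
76 [ 0.53105513 -0.14201985] 0.0013275787914901161 [ 0.50041706 -0.17317044  0.1331973 ] [ 0.55150145 -0.11856248  0.14696938]
130 [ 0.52106417 -0.14797755  0.14992202] [ 0.500589   -0.17285189  0.14700204] [ 0.55671684 -0.1164551   0.15292558]
```

```bash
python3 - <<'E'
from h import *
x,y=.5266-.002,-.1427-.0005
env.movel([x,y,.222],.05); z0=env.get_state()["force"][2]
hit=env.movel([x,y,.196],.02,stop_force=2.5); s=env.get_state(); print(hit,s["tcp_pos"],s["force"]-0,z0)
i,d=camera("side"); cv2.imwrite("pics/pl.png",cv2.resize(i[170:290,310:430],(500,500))); 
E
```

```text
True [ 0.52457757 -0.14320891  0.20394173] [-0.14500028 -0.74258435  4.04434849] -1.375386726346509
```

View pics/pl.png

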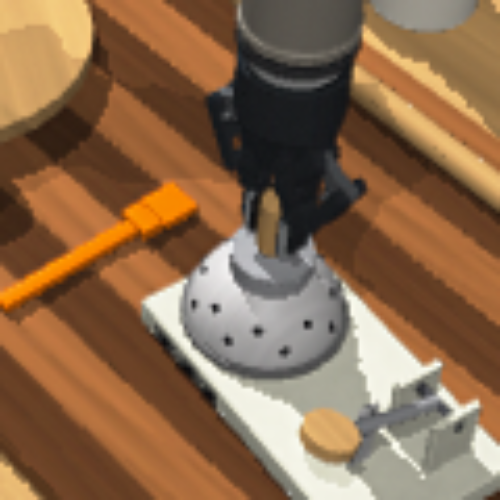

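The ring sits evenly on the dome, and contact came at the height expected for a seated stamp (0.2039, expected 0.2037). Releasing.

```bash
python3 - <<'E'
from h import *
env.grip(.024,20); env.grip(.06); env.dwell(.3)
x,y=.5246,-.1432
env.movel([x,y,.30],.08); env.reach([.46,-.27,.32],[0,0,1,0]); env.dwell(.6)
s=env.get_state(); print(s["time"],s["force"])
i,d=camera("side"); cv2.imwrite("pics/rel.png",cv2.resize(i[170:290,310:430],(500,500)))
W=cloud("side",d)[185:240,350:395].reshape(-1,3); W=W[~np.isnan(W[:,0])]; W=W[np.hypot(W[:,0]-.527,W[:,1]+.142)<.05]
q=W[W[:,2]>.125]; print(len(q),q.mean(0),q[:,2].max()); t=W[W[:,2]>.163]; print(len(t),t.mean(0) if len(t) else 0)
E
```

```text
12.225 [ 0.69177058  0.1101775  -0.0885158 ]
127 [ 0.52213397 -0.14875263  0.15508637] 0.17338300951314167
57 [ 0.52493037 -0.14703404  0.16795481]
```

View pics/rel.png

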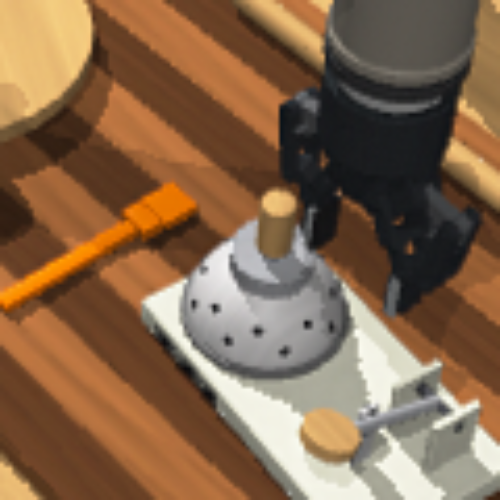

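The stamp stands upright and free on the dome, and the paddle is still up. Now pressing along the pad's arc.

```bash
python3 - <<'E'
from h import *
psi=-.13; ex=np.array([np.cos(psi),np.sin(psi)]); ey=np.array([-ex[1],ex[0]]); C=np.array([.5170,-.2123])
def pad(th):
    a=.3-th; x=.03-.1*np.cos(a)+.008*np.sin(a); z=.02+.065+.1*np.sin(a)+.008*np.cos(a)
    return np.r_[C+ex*x+ey*-.08,z]
N=env.nose_length
env.grip(0,40)
p=pad(0); print(p); env.reach([p[0],p[1],p[2]+N+.06],[0,0,1,0]); env.dwell(.2)
f0=env.get_state()["force"][2]
hit=env.movel([p[0],p[1],p[2]+N-.01],.04,stop_force=2); s=env.get_state(); print("contact",hit,s["tcp_pos"],s["force"][2]-f0)
off=s["tcp_pos"][2]-p[2]-N
for th in np.arange(.06,.501,.04):
    p=pad(th); env.movel([p[0],p[1],p[2]+N],.03); s=env.get_state(); print(round(th,2),np.round(s["tcp_pos"]-[p[0],p[1],p[2]+N],4),round(s["force"][2]-f0,2))
env.dwell(.6); s=env.get_state(); print(off,s["time"],s["force"]-[0,0,f0])
for n in("side","top"):
    i,d=camera(n); np.savez(f"{n}2.npz",i=i,d=d)
    if n=="side":
        cv2.imwrite("pics/press.png",cv2.resize(i[170:310,310:450],(560,560)))
E
```

```text
[ 0.44399281 -0.28343603  0.12219471]
contact True [ 0.44378814 -0.28335743  0.19689185] 3.7301979803736973
0.06 [-0.0003 -0.      0.0002] 5.69
0.1 [ 0.     -0.0001  0.0002] 3.95
0.14 [ 0.0003 -0.0001  0.0002] 5.76
0.18 [ 0.0003 -0.0001  0.0004] 6.68
0.22 [ 0.0003 -0.0002  0.0004] 7.12
0.26 [ 0.0003 -0.0001  0.0003] 4.89
0.3 [ 0.0003 -0.0002  0.0003] 5.9
0.34 [ 0.0003 -0.0002  0.0005] 9.05
0.38 [ 0.0003 -0.0002  0.0006] 8.51
0.42 [ 0.0003 -0.0002  0.0004] 7.15
0.46 [ 0.0003 -0.0002  0.0005] 8.63
0.5 [ 0.0002 -0.0002  0.0006] 10.45
0.0020971400737264945 18.875 [-1.30310536  0.89083145 10.74651071]
```

View pics/press.png

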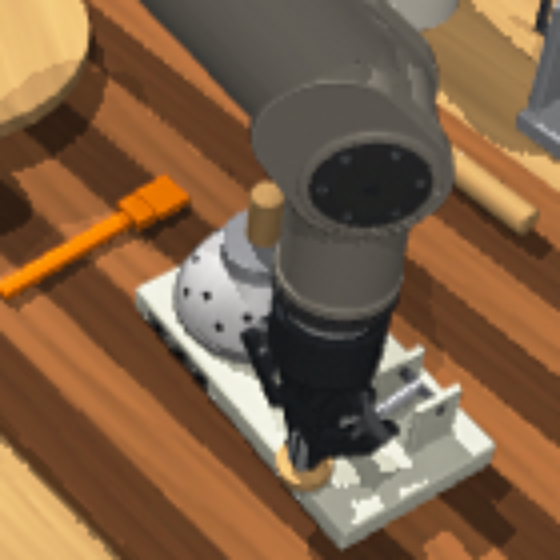

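The fingertips hold the pad down. Force dips at 0.10, 0.26 and 0.42 rad of commanded paddle angle show all three clicks have been passed. The paddle is at about 0.50 rad with a 10.7 N push. In the crop the stamp's handle is at (265,215), unmoved and upright, so I'm handing in.

```bash
python3 -c "
from h import *
print(job.job_done())"
```

```text
the job is handed in; nothing more can be done
None
```

The job is handed in: the stamp stands upright on the dome and the fingertips hold the paddle at its third click (about 0.50 rad, about 10.7 N); no verdict was returned.

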